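Push the water-filter canister onto its filter head and open the shut-off

ROBOT

A 7-joint arm with a two-finger parallel gripper is mounted at the origin on the work surface. World frame = base frame: x ahead of the robot, y to its left, z up, the work surface at z = 0. Lengths are in m, angles in rad, forces in N, time in s.
With the tool pointing down it reaches from about 0.425 to 0.875 m from the base axis. Payload 8.4 kg.
Tool frame: the origin (TCP) lies at the very end of the fingers, on their centre line; the grasp point (between the pads) lies 19 mm behind it; z points along the fingers, y is the line along which they close (so a half turn about z gives the same grasp; the last joint's range is limited). The gripper opens to 85 mm and grips with 20 to 120 N. Pads are 22 mm wide; open, the fingers measure 114 mm over their backs; the gripper's body (76 mm by 85 mm) begins 54 mm behind the grasp point. The pads swing forward as they close: fully open they stand 13 mm farther back than shut.
Start: joints at [1.027, 0.333, 0.04, 1.465, -0.013, 1.343, -0.059], TCP at [0.28, -0.587, 0.196] pointing down, gripper open.
Joint ranges: [-2.58, 2.58], [-0.38, 2.09], [-1.3, 1.39], [0.25, 2.4], [-1.5, 4.64], [0.08, 2.09], [-2.65, 2.65]. Speed limits (rad/s): [2.22, 2.22, 2.79, 2.79, 3.14, 3.14, 3.14].

INTERFACE

Orientations are given as [roll, pitch, yaw] about the fixed x, y, z axes, in that order (R = Rz(yaw) Ry(pitch) Rx(roll)).
In Python, from cell import get_obs, camera, finish_job gives the robot as it stands.
- The arm moves only by the shell command python3 -m jog 'ROWS'. ROWS is JSON, one flat list of numbers, 5 for each row, row after row: the opening, from 0 (shut) to 1 (fully open), then the shift along the tool's x, y, z normalised to -1 to 1, where 1 is 0.2 m, then the turn about the tool's z normalised to -1 to 1, where 1 is 30 degrees. A call has 1 to 12 rows; each row is the pose to reach, as a shift and turn from the pose commanded when the call began, along the tool's axes at that moment; what a row does not reach only later rows make up. A row lasts 1/10 s, in which the tool goes at most 50 mm and 8.59 degrees, less where a joint would pass 70% of its speed; a pose out of reach is approached as far as the arm can. A call with a number of a shift or a turn outside -1 to 1 is refused whole. A call with a gripper value outside its range is refused whole. The fingers move at their own pace and stop on an object; the grip force is fixed at half the most. Time passes only in rows, so rows that repeat a pose let the fingers close. It gives the time, the measured TCP pose, the force, the opening and the grip force at its end, in the units of the state.
- get_obs(): the state, without advancing time (a new reading comes with each control period).
- camera(name): name is "scene" or "top" or "wrist"; returns a dict with "image" (480x640x3 uint8, red, green, blue), "K" (3x3 intrinsics, pixels), "position" and "orientation" of the camera in the world; the wrist camera has in their place "hand_eye" (4x4, takes a point from camera to tool coordinates, whose origin is the TCP and whose axes are the flange's). Camera axes: x right, y down, z forward; pixel columns grow to the right and rows downward; lengths in m; the calibration is good to about 2 mm. A picture is of the moment at which its call begins: read the wrist's pose just before it. There is no depth.
- finish_job(): hands the job in; it is judged then, once.
The state is a dict: "time": time; "joints": joint angles; "qvel": joint speeds; "joint_torque": joint torques, N m; "ee_pos": TCP position; "orientation": TCP orientation; "contact_force": force on the tool from outside, world axes, zero at the start; "wrist_torque": the same for the moment, N m; "grip_width": finger opening in m; "grasp_force": force on a finger pad.
Only numpy, scipy, OpenCV 4.12 (cv2) and the standard library are available. Lean on these libraries where they do the work, as an engineer would, in place of code of your own. Each camera call takes 0.05 s, during which the arm holds its last target. There are 200 camera calls.

TASK

Push the white filter canister onto the steel spigot of the filter head until it is fully home: past the stiff rubber seal collar, which has to be driven back flat against the head. Then flip the shut-off lever on top of the head over to its other side, the open side away from the canister. Leave the cups, jar, tin, jug and spoon where they are.

Things in the scene. Friction and masses are not known exactly. Their poses are not given: they have to be found in the camera images.
- head: filter head fixed to the counter: steel block 90 (x) by 120 (y) by 120 high. Origin: centre of its underside; z up; x is the direction in which the canister is pushed on. From its -x face a level spigot sticks out towards -x, 50 in diameter, axis 52 above the counter, from x = -45 to its tip at x = -115. The lever stands on top; a black rubber collar sits round the spigot.
- spigot_tip (a point): centre of the spigot's end face (head x = -115, 52 above the counter); the end has a 5 x 5 bevel; axes as the head's
- spigot_seat (a point): point on the spigot axis at head x = -55, where the centre of the canister's mouth must end up. The rubber collar (84 across, 10 thick) slides stiffly along the spigot (about 7 N) and stays where pushed; its outer face starts between head x = -69 and -65 and is at x = -55 when flat against the head, the hard stop.
- canister: white filter canister lying loose on a flat grey foot, 150 long, 0.4 to 0.8 kg. Round shell 96 in diameter (too wide to grasp), axis 52 above the counter, top at 100; foot 150 x 96 x 12 thick. Origin: centre of its underside; x runs along it to the open end, z up. Starts with the open end roughly towards the spigot, off to a side and turned by up to 0.4 rad.
- canister_mouth (a point): centre of the open end face (canister x = +75, 52 above its underside); the bore there is 54 in diameter, 78 deep, so 2 clearance all round the spigot
- canister_rear (a point): centre of the flat closed end, a disc 96 across (canister x = -75, 52 above its underside)
- valve (a joint): shut-off lever on top of the head: 0 = closed, leaning 0.7 rad towards the canister (head -x); 1.4 = open, leaning as far the other way (head +x). It swings about head y, on a pivot at head x = 0, y = 0, 137 above the counter, and drops over to either stop once past upright (0.7); light, under 1 N at the ball.
- valve_ball (a point): centre of the black ball (34 in diameter) at the lever's end, 85 from the pivot; the rod is 12 in diameter
- cup_a: speckled brown stoneware cup, no handle, 84 across, 70 high, standing on the counter to the robot's side of the spigot. Origin: centre of its underside
- cup_b: the same kind of cup, 84 across, 70 high, standing on the round wooden board (300 across, 18 thick) far to the robot's right. Origin: centre of its underside
- jar: closed glass jar with a steel cap, 72 across, 110 high, on the far side of the spigot. Origin: centre of its underside
- tin: dark steel tin, 80 across, 120 high, to the robot's left. Origin: centre of its underside
- jug: steel milk jug with a side handle, 80 across, 100 high, to the left of the head. Origin: centre of its underside
- spoon: steel spoon 150 long lying on the counter, near right. Origin: underside near its middle
Not all that is in view belongs to the job. What is shaped like the canister but orange is not meant.

How it is judged:
By the outcome, as a careful person would: the job done as asked, in the order asked, and still so for the second after the job is handed in, with the robot touching nothing.
It also fails if it takes over 72 s, if anything falls off the work surface, if the arm or the gripper's body presses on something with over 40 N, if the wrist force passes 120 N, or if a joint passes its speed limit or range.

## Working session

There is one attempt and no reset: what is moved stays moved. The work goes in short steps, Python scripts to look and compute and a shell command to move; the robot and the scene stay as the last step left them, time stands still between calls to the robot, and variables do not carry over. Pictures are saved under pics/ and viewed, at most 10 in all, crops included, and the job is handed in when it is done.

```bash
ls; mkdir -p pics; python3 - <<'E'
from cell import *
import cv2,pickle
o=get_obs();print(o)
for n in("scene","top"):
    c=camera(n);cv2.imwrite(f"pics/{n}0.png",c["image"][:,:,::-1]);pickle.dump(c,open(n+".pkl","wb"));print(c["K"],c["position"],c["orientation"])
E
```

```text
pics
{'time': 0.0, 'joints': array([ 1.02678474,  0.33391346,  0.03989164,  1.46627899, -0.01338591,
        1.34328364, -0.05850757]), 'qvel': array([ 0.00181324,  0.00019903, -0.00020072, -0.0001698 ,  0.0003339 ,
       -0.00116187, -0.00045147]), 'joint_torque': array([-5.54617545e-04, -6.58556628e+01,  1.36492029e+00, -4.05553257e+01,
        1.65912334e-02,  1.28088769e-02, -2.09606561e-06]), 'ee_pos': array([ 0.27942254, -0.58630931,  0.19461613]), 'orientation': array([-3.13998032e+00,  1.29566354e-04,  4.44773118e-01]), 'contact_force': array([-0.44085296,  0.48905827,  0.20209202]), 'wrist_torque': array([0.00512431, 0.0341081 , 0.00086963]), 'grasp_force': 0.0, 'grip_width': 0.08565379648751995}
[[482.88456109   0.         314.4013144 ]
 [  0.         482.88456109 242.75710299]
 [  0.           0.           1.        ]] [ 1.14977149 -0.77201355  0.97782692] [-2.28908565  0.00386289  0.64759076]
[[442.74449307   0.         325.74246565]
 [  0.         442.74449307 239.99942678]
 [  0.           0.           1.        ]] [ 0.43109611 -0.00619583  1.33274423] [-3.03433627  0.01378258 -1.56805419]
```

View pics/top0.png

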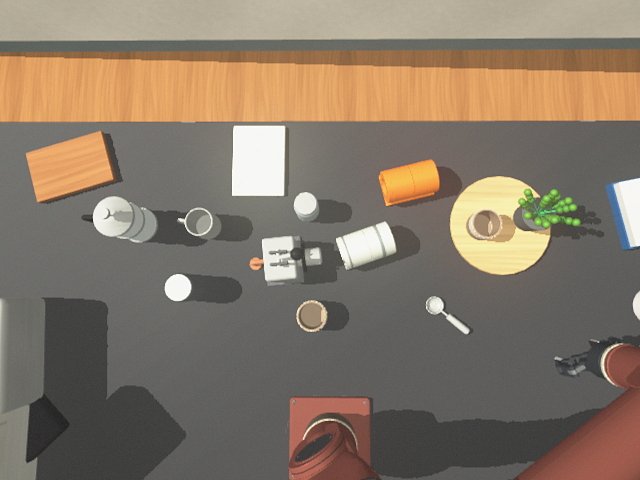

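View pics/scene0.png

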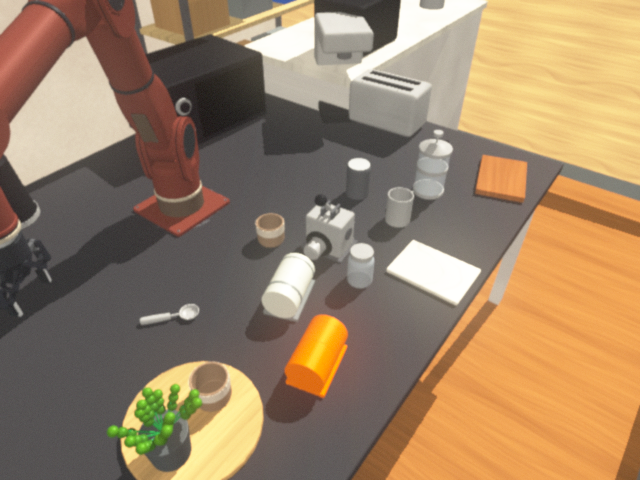

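The top view shows the head at about (283,260) with its spigot pointing right to (320,256), and the white canister at about (366,246) with its mouth to the left. The cup is at (312,316), the jar at (306,207) and the orange decoy at (409,182). The scene view agrees with this.

```bash
cat > h.py <<'E'
import numpy as np,cv2,pickle
from scipy.spatial.transform import Rotation as R
from cell import get_obs,camera
def pose(c,o=None):
    if "hand_eye" in c:
        T=np.eye(4);T[:3,:3]=R.from_euler("xyz",o["orientation"]).as_matrix();T[:3,3]=o["ee_pos"]
        T=T@np.array(c["hand_eye"]);return T[:3,:3],T[:3,3]
    return R.from_euler("xyz",c["orientation"]).as_matrix(),np.array(c["position"])
def hit(c,u,v,z,o=None):
    A,p=pose(c,o);d=A@np.linalg.inv(c["K"])@[u,v,1];return p+d*(z-p[2])/d[2]
def proj(c,P,o=None):
    A,p=pose(c,o);q=(np.atleast_2d(P)-p)@A@np.array(c["K"]).T;return q[:,:2]/q[:,2:]
def snap(n,f):
    o=get_obs();c=camera(n);c["o"]=o;pickle.dump(c,open(f+".pkl","wb"));cv2.imwrite(f"pics/{f}.png",c["image"][:,:,::-1]);return c,o
E
python3 - <<'E'
from h import *
t=pickle.load(open("top.pkl","rb"));s=pickle.load(open("scene.pkl","rb"))
for n,u,v,z in[("headtop",283,260,.12),("tip",320,256,.06),("can",366,246,.1),("cup",312,316,.07),("jar",306,207,.11)]:print(n,hit(t,u,v,z))
print(get_obs()["ee_pos"]); o=get_obs();w=camera("wrist");print(w["hand_eye"],w["K"])
a=cv2.resize(t["image"][190:350,240:440],None,fx=4,fy=4,interpolation=cv2.INTER_CUBIC)[:600]
cv2.imwrite("pics/tc.png",a[:,:,::-1])
E
```

```text
headtop [0.50626012 0.12808994 0.12      ]
tip [0.52171374 0.02814044 0.06      ]
can [ 0.54707523 -0.10134013  0.1       ]
cup [0.35156685 0.0497208  0.07      ]
jar [0.65564918 0.06660109 0.11      ]
[ 0.27945634 -0.58635692  0.19472727]
[[-8.20435969e-05 -9.56606307e-01 -2.91383537e-01  7.37267765e-02]
 [ 9.99999834e-01  8.75908323e-05 -5.69124555e-04 -5.79540959e-04]
 [ 5.69950666e-04 -2.91383536e-01  9.56606142e-01 -1.78992338e-01]
 [ 0.00000000e+00  0.00000000e+00  0.00000000e+00  1.00000000e+00]] [[340.94275431   0.         316.56345803]
 [  0.         340.94275431 237.55869297]
 [  0.           0.           1.        ]]
```

View pics/tc.png

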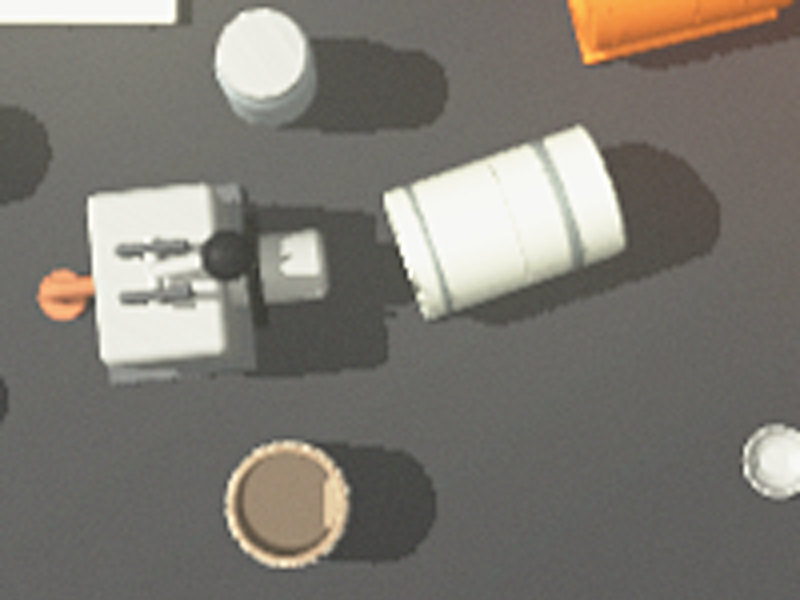

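In this crop (4x, offset 240,190) the head-top corners are at (88,197), (210,184), (226,355) and (104,363). The spigot end is at x≈327, between y≈229 and 299. The canister corners are at (384,195), (580,126), (626,243) and (432,318). I'll fit models to these next.

```bash
cat >> h.py <<'E'
from scipy.optimize import least_squares
th=np.linspace(0,2*np.pi,60)
CYL=np.array([[s*.075,.048*np.cos(a),.052+.048*np.sin(a)] for s in(-1,1) for a in th]+[[s*.075,q*.048,z] for s in(-1,1) for q in(-1,1) for z in(0,.012)])
HEADTOP=np.array([[i*.045,j*.06,.12] for i,j in((-1,1),(1,1),(1,-1),(-1,-1))])
def place(P,q):
    c,s=np.cos(q[2]),np.sin(q[2]);return np.c_[P[:,0]*c-P[:,1]*s+q[0],P[:,0]*s+P[:,1]*c+q[1],P[:,2]]
def canmask(c,near,o=None):
    g=cv2.cvtColor(c["image"],cv2.COLOR_RGB2HSV);m=((g[:,:,2]>110)&(g[:,:,1]<60)).astype(np.uint8)
    m=cv2.morphologyEx(m,cv2.MORPH_OPEN,np.ones((3,3)))
    m=cv2.morphologyEx(m,cv2.MORPH_CLOSE,np.ones((3,3)))
    n,l,st,ce=cv2.connectedComponentsWithStats(m);return l==l[int(near[1]),int(near[0])]
D=np.c_[np.cos(th),np.sin(th)]
def fitcan(c,near,q0,o=None):
    m=canmask(c,near,o);p=np.argwhere(m)[:,::-1]
    S=(p@D.T).max(0)+.4
    r=least_squares(lambda q:((proj(c,place(CYL,q),o)@D.T).max(0)-S),q0,loss="soft_l1")
    return r.x,np.abs(r.fun).mean(),m.sum()
E
python3 - <<'E'
from h import *
t=pickle.load(open("top.pkl","rb"))
obs=np.array([[210,184],[88,197],[104,363],[226,355]])/4+[240,190]
# head x points to world +y: corner(-x,+y_head)= right image, y_head=-world x -> bottom
O=obs[[3,2,1,0]]
r=least_squares(lambda q:(proj(t,place(HEADTOP,q))-O).ravel(),[.5,.13,1.57]);print("head",r.x,r.fun)
h=r.x
for a in(-.045,-.115):print(place(np.array([[a,0,.052]]),h))
for x,y in((328,230),(330,300),(262,233),(265,303)):
    print("spig",hit(t,240+x/4,190+y/4,.052))
S=np.array([[-.115,.025,.052],[-.115,-.025,.052],[-.055,.025,.052],[-.055,-.025,.052]])
print((proj(t,place(S,h))-[240,190])*4)
f=fitcan(t,(350,246),[.547,-.1,1.2]);print("can",f)
print("mouth",place(np.array([[.075,0,.052],[-.075,0,.052]]),f[0]))
E
```

```text
head [0.51019649 0.13849161 1.67194272] [ 1.03147372  0.00706064 -1.23588411  1.26368036 -0.85868381 -0.66635911
  1.06085149 -0.64846654]
[[0.51474032 0.09372161 0.052     ]]
[[0.5218085  0.02407937 0.052     ]]
spig [0.54703045 0.02264731 0.052     ]
spig [0.49621527 0.02101544 0.052     ]
spig [0.54477091 0.07059429 0.052     ]
spig [0.49394992 0.06803437 0.052     ]
[[329.25752436 299.00115761]
 [322.55135988 230.47157726]
 [246.71145542 307.21183607]
 [240.35242051 238.65779611]]
can (array([ 0.77772326, -0.39332939,  1.35329487]), np.float64(159.1170899871728), np.int64(47293))
mouth [[ 0.79390756 -0.32009642  0.052     ]
 [ 0.76153896 -0.46656237  0.052     ]]
```

```bash
sed -i 's/>110)/>150)/' h.py; python3 - <<'E'
from h import *
t=pickle.load(open("top.pkl","rb"));s=pickle.load(open("scene.pkl","rb"))
print(t["image"][300,400],t["image"][246,350],t["image"][246,366])
for c,n in((t,(355,246)),(s,(290,285))):
    f=fitcan(c,n,[.547,-.1,1.85]);print("can",f)
    print("mouth",place(np.array([[.075,0,.052],[-.075,0,.052]]),f[0])[:,:2].tolist())
E
```

```text
[100 100  96] [247 247 245] [247 247 245]
can (array([ 0.55613474, -0.10345476,  1.89798898]), np.float64(0.40410187464028474), np.int64(1784))
mouth [[0.5320308031504648, -0.03243363215252876], [0.5802386860249686, -0.17447587949027724]]
can (array([ 0.55109306, -0.08740588,  1.846558  ]), np.float64(4.423427589577239), np.int64(2717))
mouth [[0.530672067708015, -0.01523952418750038], [0.5715140539358854, -0.15957223759981884]]
```

```bash
cat > go.py <<'E'
import sys
from h import *
o=get_obs();T=np.array([float(a) for a in sys.argv[1:4]]);y=float(sys.argv[4])
A=R.from_euler("xyz",o["orientation"]).as_matrix()
print("t",round(o["time"],2),"pos",o["ee_pos"].round(4),"yaw",round(o["orientation"][2],4),"F",np.round(o["contact_force"],1),"shift",(A.T@(T-o["ee_pos"])/.2).round(3),"turn",round(-np.degrees(y-o["orientation"][2])/30,3))
E
python3 -m jog '[0,0.2,-0.1,-0.4,-0.2, 0,0.4,-0.2,-0.4,-0.4, 0,0.6,-0.3,-0.4,-0.6, 0,0.8,-0.4,-0.4,-0.8, 0,0.9,-0.45,-0.4,-0.8, 0,0.9,-0.45,-0.4,-0.8]'
python3 go.py .65 -.105 .27 1.67
```

```text
time: 0.75
ee_pos: [0.4079, -0.4228, 0.2759]
orientation: [3.141, -0.002, 0.872]
contact_force: [0.4, 0.6, 0.7]
grip_width: 0.0001
grasp_force: 0.0
t 0.75 pos [ 0.4079 -0.4228  0.2759] yaw 0.8724 F [0.4 0.6 0.7] shift [ 1.995 -0.094  0.034] turn -1.523
```

```bash
python3 -m jog '[0,0.25,0,0,-0.25, 0,0.5,0,0,-0.5, 0,0.75,-0.02,0,-0.75, 0,0.9,-0.05,0,-0.8, 0,0.9,-0.05,0,-0.8]'
python3 go.py .62 -.13 .27 1.67
```

```text
time: 1.25
ee_pos: [0.5153, -0.2796, 0.2753]
orientation: [-3.142, -0.002, 1.291]
contact_force: [0.4, -0.8, 0.4]
grip_width: -0.0001
grasp_force: 0.0
t 1.25 pos [ 0.5153 -0.2796  0.2753] yaw 1.2907 F [ 0.4 -0.8  0.4] shift [0.864 0.296 0.028] turn -0.724
```

```bash
python3 -m jog '[0,0.25,0.07,0,-0.25, 0,0.5,0.14,0,-0.5, 0,0.75,0.22,0,-0.72, 0,0.86,0.296,0,-0.72, 0,0.86,0.296,0,-0.72, 0,0.86,0.296,0,-0.72]'
python3 - <<'E'
from h import *
c,o=snap("wrist","w1")
t=pickle.load(open("top.pkl","rb"))
q=[.556,-.1035,1.898]
u=proj(c,[[.556,-.1035,.1]],o)[0];print(u)
print(fitcan(c,u,q,o),o["ee_pos"])
E
```

```text
time: 1.85
ee_pos: [0.6183, -0.1374, 0.2747]
orientation: [-3.14, 0.0, 1.659]
contact_force: [-0.7, 0.0, 0.5]
grip_width: -0.0001
grasp_force: 0.0
[259.88875321 170.00377373]
(array([ 0.55314487, -0.10356624,  1.90514496]), np.float64(0.4514823881152195), np.int64(12567)) [ 0.6182628  -0.13744617  0.2747488 ]
```

View pics/w1.png

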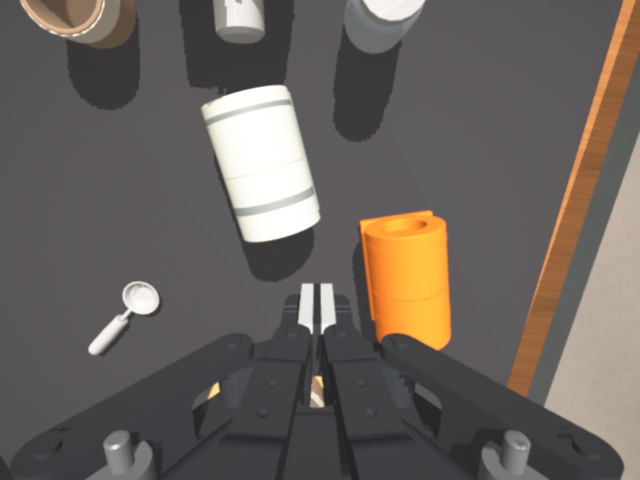

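The wrist view shows the canister at about (262,165), the spigot tip at about (240,37) and the orange foot's near corner at (361,220). There is good room on the canister's right flank for the closed fingers.

```bash
python3 - <<'E'
from h import *
c=pickle.load(open("w1.pkl","rb"));o=c["o"]
print(hit(c,361,220,.012,o),hit(c,366,232,.052,o),hit(c,221,37,.052,o),hit(c,263,33,.052,o),hit(c,214,0,.052,o),hit(c,263,0,.052,o))
E
python3 go.py .638 -.106 .09 1.67
```

```text
[ 0.67918039 -0.16737779  0.012     ] [ 0.68102925 -0.17241777  0.052     ] [0.50255148 0.02452463 0.052     ] [0.54613089 0.03206825 0.052     ] [0.49523316 0.05736222 0.052     ] [0.54487078 0.06172331 0.052     ]
t 1.9 pos [ 0.6178 -0.1386  0.275 ] yaw 1.6572 F [-0.5 -0.8  0.9] shift [0.154 0.116 0.925] turn -0.024
```

```bash
python3 -m jog '[0,0.154,0.125,0.2,0, 0,0.154,0.125,0.45,0, 0,0.154,0.125,0.7,0, 0,0.154,0.125,0.925,0, 0,0.154,0.125,0.925,0, 0,0.154,0.125,0.925,0]'
python3 -m jog '[0,0,0,0.1,0, 0,0,0,0.22,0, 0,0,0,0.22,0, 0,0,0,0.22,0]'
python3 go.py .60 -.106 .045 1.657
```

```text
time: 2.5
ee_pos: [0.6401, -0.1056, 0.0915]
orientation: [-3.141, 0.0, 1.657]
contact_force: [0.5, 0.8, 1.9]
grip_width: -0.0001
grasp_force: 0.0
time: 2.9
ee_pos: [0.6421, -0.1045, 0.0496]
orientation: [3.139, 0.001, 1.659]
contact_force: [-0.2, 0.5, 0.7]
grip_width: -0.0
grasp_force: 0.0
t 2.9 pos [ 0.6421 -0.1045  0.0496] yaw 1.6586 F [-0.2  0.5  0.7] shift [ 0.011 -0.21   0.022] turn 0.003
```

```bash
python3 -m jog '[0,0,-0.05,0,0, 0,0,-0.1,0,0, 0,0,-0.13,0,0, 0,0,-0.16,0,0, 0,0,-0.19,0,0, 0,0,-0.21,0,0, 0,0,-0.21,0,0]'
cat > look.py <<'E'
from h import *
import sys
c,o=snap("top",sys.argv[1]);f=fitcan(c,[float(a) for a in sys.argv[2:4]],[.553,-.1,1.85]);print(f)
h=np.array([.521,.0235,1.67]) # tip
d=np.array([np.cos(h[2]),np.sin(h[2])]);n=np.array([d[1],-d[0]])
q=f[0];u=np.array([np.cos(q[2]),np.sin(q[2])])
for s in(.075,-.075):
    p=q[:2]+s*u-h[:2];print("along",p@d,"lat(+x)",p@n)
E
python3 look.py t2 355 246
```

```text
time: 3.6
ee_pos: [0.5987, -0.1076, 0.0469]
orientation: [3.141, 0.0, 1.659]
contact_force: [1.0, -0.0, 1.8]
grip_width: 0.0
grasp_force: 0.5
(array([ 0.53062412, -0.02911762,  1.83602534]), np.float64(9.907255787366887), np.int64(733))
along 0.02065660233903958 lat(+x) -0.008029280720674652
along -0.12728081100461017 lat(+x) 0.016760268149567253
```

```bash
python3 -m jog '[0,0,0.1,0,0, 0,0,0.15,-0.25,0, 0,0,0.15,-0.5,0, 0,-0.1,0.15,-0.75,0, 0,-0.15,0.15,-0.98,0, 0,-0.15,0.15,-0.98,0, 0,-0.15,0.15,-0.98,0]'
cat > lookw.py <<'E'
from h import *
import sys
c,o=snap("wrist",sys.argv[1]);q0=[float(a) for a in sys.argv[2:5]]
f=fitcan(c,proj(c,[q0[:2]+[.1]],o)[0],q0,o);print(f,o["ee_pos"])
h=np.array([.5225,.0235,1.67])
d=np.array([np.cos(h[2]),np.sin(h[2])]);n=np.array([d[1],-d[0]])
q=f[0];u=np.array([np.cos(q[2]),np.sin(q[2])])
for s in(.075,-.075):
    p=q[:2]+s*u-h[:2];print("along",p@d,"lat(+x)",p@n)
S=np.array([[-.115,.025,.052],[-.115,-.025,.052],[-.115,0,.077]])+[.115,0,0]
print(proj(c,place(S,h),o))
E
python3 lookw.py w2 .54 -.1 1.75
```

```text
time: 4.35
ee_pos: [0.632, -0.135, 0.2437]
orientation: [3.14, 0.001, 1.659]
contact_force: [0.0, 0.6, -0.8]
grip_width: 0.0002
grasp_force: 0.0
(array([ 0.54922703, -0.10342189,  1.89772946]), np.float64(0.5310325510645236), np.int64(15113)) [ 0.63196184 -0.13500595  0.243671  ]
along -0.055881320073801845 lat(+x) -0.002907320870832311
along -0.20200854770910978 lat(+x) 0.030957607057909935
[[191.91940417  33.01946889]
 [243.96876442  32.3835406 ]
 [210.21889437  24.73964563]]
```

View pics/w2.png

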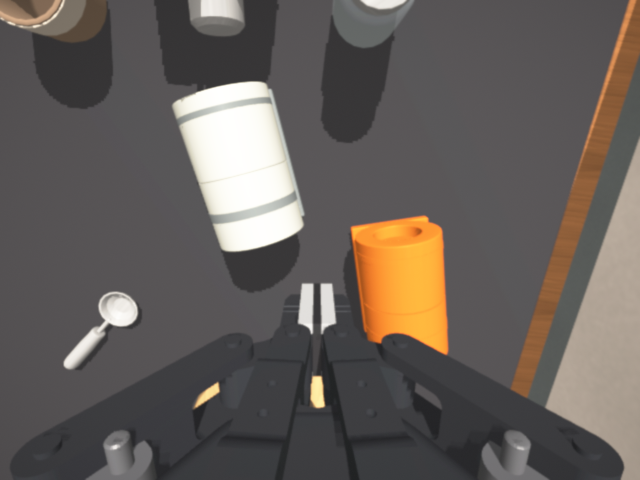

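The canister is at about (238,165) and still turned. The foot now shows on its right, so I'm checking how far it really moved.

```bash
python3 - <<'E'
from h import *
for f,pts,q,near in(("w1",[(203,107),(292,90),(243,241),(320,213)],[.55314,-.10357,1.905],(260,170)),("w2",[(174,103),(269,84),(221,249),(302,224)],[.5492,-.1034,1.8977],(230,170))):
    c=pickle.load(open(f+".pkl","rb"));o=c["o"]
    for p in pts:print(hit(c,*p,.052,o)[:2].round(4),end=" ")
    P=place(np.array([[.075,.048,.052],[.075,-.048,.052],[-.075,.048,.052],[-.075,-.048,.052]]),q);print(P[:,:2].round(4).tolist())
    im=c["image"][:,:,::-1].copy();cv2.polylines(im,[cv2.convexHull(proj(c,place(CYL,q),o).astype(np.float32)).astype(int)],True,(0,0,255),1)
    m=canmask(c,near,o);im[m]=im[m]//2
    cv2.imwrite(f"pics/{f}o.png",cv2.resize(im[60:300,120:380],None,fx=1.5,fy=1.5))
a=cv2.imread("pics/w1o.png");b=cv2.imread("pics/w2o.png");cv2.imwrite("pics/wo.png",np.hstack([a,b]))
E
```

```text
[ 0.4832 -0.0459] [ 0.5799 -0.02  ] [ 0.5312 -0.1973] [ 0.6227 -0.1537] [[0.4832, -0.0485], [0.5739, -0.017], [0.5324, -0.1902], [0.6231, -0.1587]]
[ 0.4784 -0.0436] [ 0.5735 -0.0174] [ 0.5269 -0.1963] [ 0.6172 -0.1586] [[0.4797, -0.0478], [0.5706, -0.017], [0.5278, -0.1898], [0.6187, -0.159]]
```

View pics/wo.png

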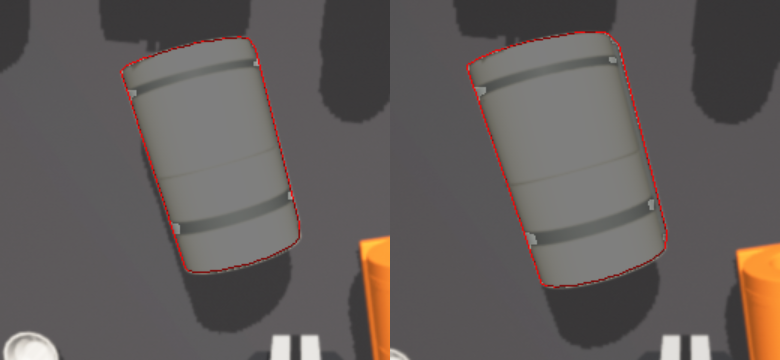

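```bash
python3 - <<'E'
from h import *
c=pickle.load(open("w2.pkl","rb"));o=c["o"]
A=R.from_euler("xyz",o["orientation"]).as_matrix()
for P in([0,0,0],[.011,0,0],[-.011,0,0],[.011,.01,0],[0,.01,0],[0,0,-.019]):print(P,proj(c,[A@np.array(P)+o["ee_pos"]],o).round(0))
print(c["o"]["contact_force"])
E
```

```text
[0, 0, 0] [[318. 272.]]
[0.011, 0, 0] [[318. 253.]]
[-0.011, 0, 0] [[318. 289.]]
[0.011, 0.01, 0] [[336. 253.]]
[0, 0.01, 0] [[336. 272.]]
[0, 0, -0.019] [[318. 286.]]
[ 0.00767213  0.5967775  -0.80132139]
```

```bash
python3 -m jog '[0,0.04,0.02,0.25,0, 0,0.04,0.02,0.5,0, 0,0.04,0.02,0.75,0, 0,0.04,0.02,0.98,0, 0,0.04,0.02,1,0, 0,0.04,0.02,1,0, 0,0.04,-0.05,1,0, 0,0.04,-0.1,1,0, 0,0.04,-0.13,1,0, 0,0.04,-0.16,1,0, 0,0.04,-0.19,1,0, 0,0.04,-0.19,1,0]'
python3 -m jog '[0,0,-0.03,0,0, 0,0,-0.05,0,0, 0,0,-0.05,0,0, 0,0,0.1,0,0, 0,0,0.15,-0.25,0, 0,0,0.17,-0.5,0, 0,0,0.17,-0.75,0, 0,0,0.17,-1,0, 0,0,0.17,-1,0, 0,0,0.17,-1,0]'
python3 lookw.py w3 .54 -.1 1.75
```

```text
time: 5.6
ee_pos: [0.5938, -0.1306, 0.0443]
orientation: [3.138, 0.001, 1.659]
contact_force: [2.8, -0.6, 5.2]
grip_width: 0.0001
grasp_force: 2.7
time: 6.6
ee_pos: [0.6268, -0.1269, 0.2439]
orientation: [3.14, 0.001, 1.66]
contact_force: [0.1, 0.6, -0.7]
grip_width: -0.0
grasp_force: 0.0
(array([ 0.5299115 , -0.10051767,  1.76842438]), np.float64(0.5360559457389403), np.int64(15141)) [ 0.62684238 -0.12692747  0.243886  ]
along -0.04950494364801954 lat(+x) -0.012277695052902302
along -0.19877897811282283 lat(+x) 0.002462136513323699
[[197.61485223  42.90554007]
 [249.24580408  42.31994017]
 [216.19775151  35.49596116]]
```

```bash
python3 -m jog '[0,0.1,-0.2,0,0, 0,0.2,-0.4,0,0, 0,0.3,-0.6,0,0, 0,0.31,-0.8,0,0, 0,0.31,-0.86,0,0, 0,0.31,-0.86,0,0]'
python3 lookw.py w4 .53 -.1 1.768; python3 go.py .45 -.08 .042 1.67
```

```text
time: 7.25
ee_pos: [0.4479, -0.0812, 0.2416]
orientation: [-3.14, 0.001, 1.658]
contact_force: [0.3, 0.5, 0.1]
grip_width: -0.0002
grasp_force: 0.0
(array([ 0.53205903, -0.1007776 ,  1.77232771]), np.float64(0.38452272434701273), np.int64(12919)) [ 0.44787906 -0.08117768  0.24157304]
along -0.05000562298799573 lat(+x) -0.010457737548537351
along -0.19922098605261188 lat(+x) 0.0048646456047059415
[[375.32987333 110.25641377]
 [424.71130962 109.60969241]
 [406.15893233 108.16471983]]
t 7.3 pos [ 0.4493 -0.081   0.2418] yaw 1.6583 F [0.2 0.2 1.4] shift [0.005 0.005 0.999] turn -0.022
```

View pics/w4.png

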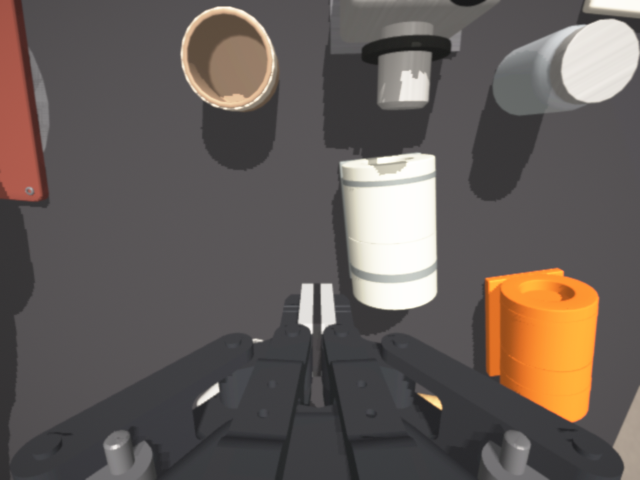

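The view shows the spigot at (378..430, 55..107), the collar at (405,48), the canister mouth at about (388,160), the cup at (230,60) and the jar at (580,60). I'll fit the spigot axis from its edges.

```bash
cat > spig.py <<'E'
from h import *
import sys
c=pickle.load(open(sys.argv[1]+".pkl","rb"));o=c["o"];r0,r1,cc=map(int,sys.argv[2:5])
g=cv2.cvtColor(c["image"],cv2.COLOR_RGB2GRAY).astype(float)
L=[];Rr=[]
for r in range(r0,r1,3):
    e=np.diff(cv2.GaussianBlur(g,(3,3),0)[r,cc-45:cc+46]);L.append((cc-45+np.argmax(e[:45])+.5,r));Rr.append((cc-45+45+np.argmin(e[45:])+.5,r))
print(L,Rr)
col=g[r0:r1+30,cc-8:cc+8].mean(1);vt=r0+np.argmin(np.diff(col))+.5;print("tip row",vt)
a=np.linspace(0,2*np.pi,90)
def mod(q):
    C=np.array([[x,.025*np.cos(t),.052+.025*np.sin(t)] for x in(.0,) for t in a]);D=C+[.045,0,0];C[:,0]=.005
    T=C.copy();T[:,0]=0;T[:,1]*=.8;T[:,2]=.052+(T[:,2]-.052)*.8
    return [proj(c,place(P,q),o) for P in(C,D,T)]
def res(q):
    C,D,T=mod(q);out=[]
    for pts,f in((L,np.argmin),(Rr,np.argmax)):
        A,B=C[f(C[:,0])],D[f(D[:,0])]
        out+=[A[0]+(B[0]-A[0])*(v-A[1])/(B[1]-A[1])-u for u,v in pts]
    out.append(max(C[:,1].max(),T[:,1].max())-vt);return out
r=least_squares(res,[.523,.0235,1.67],loss="soft_l1");print("tip,yaw",r.x,np.abs(r.fun).mean())
E
python3 spig.py w4 66 94 404
```

```text
[(np.float64(377.5), 66), (np.float64(377.5), 69), (np.float64(401.5), 72), (np.float64(400.5), 75), (np.float64(400.5), 78), (np.float64(401.5), 81), (np.float64(401.5), 84), (np.float64(400.5), 87), (np.float64(399.5), 90), (np.float64(399.5), 93)] [(np.float64(430.5), 66), (np.float64(430.5), 69), (np.float64(410.5), 72), (np.float64(426.5), 75), (np.float64(428.5), 78), (np.float64(428.5), 81), (np.float64(429.5), 84), (np.float64(428.5), 87), (np.float64(428.5), 90), (np.float64(428.5), 93)]
tip row 100.5
tip,yaw [0.52391989 0.03452311 1.70235087] 10.173189356207192
```

```bash
python3 - <<'E'
s=open("spig.py").read()
a=s.index("    e=np.diff");b=s.index("print(L,Rr)")
s=s[:a]+'''    w=g[r,cc-38:cc+39];i=np.flatnonzero(w>TH)
    L.append((cc-38+i[0]-.5+1-(w[i[0]]-TH)/(w[i[0]]-w[i[0]-1]),r)) if 0 else L.append((float(cc-38+i[0]-.5),r));Rr.append((float(cc-38+i[-1]+.5),r))
'''+s[b:]
s=s.replace("L=[];","TH=95;L=[];").replace("vt=r0+np.argmin(np.diff(col))+.5","vt=r0+np.flatnonzero(col>TH)[-1]+.5;print(col.round())")
open("spig.py","w").write(s)
E
python3 spig.py w4 66 94 404
```

```text
[(378.5, 66), (378.5, 69), (378.5, 72), (378.5, 75), (378.5, 78), (377.5, 81), (377.5, 84), (377.5, 87), (377.5, 90), (377.5, 93)] [(430.5, 66), (430.5, 69), (429.5, 72), (429.5, 75), (429.5, 78), (429.5, 81), (429.5, 84), (429.5, 87), (429.5, 90), (429.5, 93)]
[154. 154. 154. 157. 173. 195. 201. 203. 207. 208. 210. 211. 212. 214.
 213. 208. 206. 207. 208. 209. 210. 211. 212. 213. 214. 215. 216. 217.
 218. 219. 220. 221. 221. 221. 208. 160. 133. 129. 129. 128. 123. 110.
  99.  81.  63.  57.  56.  56.  56.  56.  56.  56.  56.  56.  56.  56.
  56.  56.]
tip row 108.5
tip,yaw [0.52426037 0.02644207 1.68249262] 0.3235943668090085
```

```bash
sed -i 's/\[.5225,.0235,1.67\]/[.5243,.0262,1.677]/' lookw.py
python3 -m jog '[0,0,0,0.25,0, 0,0,0,0.5,0, 0,0,0,0.75,0, 0,0,0,0.98,0, 0,0,0,0.99,0, 0,0,0,0.99,0, 0,0,0.05,0.99,0, 0,0,0.1,0.99,0, 0,0,0.13,0.99,0, 0,0,0.15,0.99,0, 0,0,0.15,0.99,0]'
python3 -m jog '[0,0,-0.1,0,0, 0,0,-0.15,-0.25,0, 0,0,-0.15,-0.5,0, 0,0,-0.15,-0.75,0, 0,0,-0.15,-0.99,0, 0,0,-0.15,-0.99,0, 0,0,-0.15,-0.99,0]'
python3 lookw.py w5 .532 -.1 1.772
```

```text
time: 8.4
ee_pos: [0.4805, -0.0778, 0.045]
orientation: [3.141, -0.0, 1.66]
contact_force: [-0.3, -0.8, -0.2]
grip_width: -0.0001
grasp_force: 0.1
time: 9.1
ee_pos: [0.4502, -0.0807, 0.2436]
orientation: [3.139, 0.001, 1.659]
contact_force: [-0.7, -0.3, -0.6]
grip_width: 0.0003
grasp_force: 0.0
(array([ 0.53121796, -0.10047784,  1.76981053]), np.float64(0.36091574266463794), np.int64(12712)) [ 0.45016033 -0.08069913  0.24363422]
along -0.052020219052872366 lat(+x) -0.013500190098248854
along -0.2013746480335596 lat(+x) 0.0004014121062761811
[[374.17180366 108.18598262]
 [423.29721058 107.26148631]
 [404.85731894 105.81829945]]
```

```bash
python3 -m jog '[0,0,0,0.25,0, 0,0,0,0.5,0, 0,0,0,0.75,0, 0,0,0,0.98,0, 0,0,0,1,0, 0,0,0.05,1,0, 0,0,0.1,1,0, 0,0,0.13,1,0, 0,0,0.16,1,0, 0,0,0.19,1,0, 0,0,0.21,1,0, 0,0,0.21,1,0]'
python3 -m jog '[0,0,-0.1,0,0, 0,0,-0.21,-0.25,0, 0,0,-0.21,-0.5,0, 0,0,-0.21,-0.75,0, 0,0,-0.21,-0.99,0, 0,0,-0.21,-0.99,0, 0,0,-0.21,-0.99,0]'
python3 lookw.py w6 .535 -.1 1.75
```

```text
time: 10.35
ee_pos: [0.4927, -0.0767, 0.0442]
orientation: [3.141, 0.001, 1.66]
contact_force: [-4.9, 1.4, 10.8]
grip_width: 0.0002
grasp_force: 5.8
time: 11.05
ee_pos: [0.451, -0.0807, 0.2428]
orientation: [3.138, 0.002, 1.66]
contact_force: [-0.9, -0.2, -1.4]
grip_width: 0.0001
grasp_force: 0.0
(array([ 0.54153584, -0.10129136,  1.71833223]), np.float64(0.4060907296084755), np.int64(12777)) [ 0.45104382 -0.08066501  0.24279258]
along -0.05366415800812037 lat(+x) 0.0005250803106123897
along -0.2035360497370446 lat(+x) 0.006723150138681455
[[373.12783504 107.9711501 ]
 [422.34073463 107.06505795]
 [403.84707227 105.61095735]]
```

```bash
python3 go.py .63 -.133 .243 1.677
python3 -m jog '[0,-0.1,0.2,-0.1,-0.03, 0,-0.2,0.4,-0.1,-0.03, 0,-0.3,0.6,-0.05,-0.03, 0,-0.34,0.8,0,-0.03, 0,-0.34,0.87,0,-0.03, 0,-0.34,0.87,0.2,-0.03, 0,-0.34,0.87,0.45,-0.03, 0,-0.34,0.87,0.7,-0.03, 0,-0.34,0.87,0.9,-0.03, 0,-0.34,0.87,0.9,-0.03, 0,-0.34,0.87,0.9,-0.03]'
python3 go.py .600 -.135 .062 1.677
```

```text
t 11.1 pos [ 0.4501 -0.0806  0.241 ] yaw 1.6595 F [-0.4  0.3 -0.5] shift [-0.341  0.873 -0.009] turn -0.033
time: 12.2
ee_pos: [0.6286, -0.1325, 0.0601]
orientation: [-3.14, -0.001, 1.676]
contact_force: [-0.4, 0.2, 0.8]
grip_width: -0.0002
grasp_force: 0.0
t 12.2 pos [ 0.6286 -0.1325  0.0601] yaw 1.6756 F [-0.4  0.2  0.8] shift [ 0.003 -0.143 -0.009] turn -0.003
```

```bash
python3 -m jog '[0,0,-0.05,0,0, 0,0,-0.1,0,0, 0,0,-0.13,0,0, 0,0,-0.145,0,0, 0,0,-0.145,0,0]'
python3 -m jog '[0,0,0.1,0,0, 0,0,0.15,-0.25,0, 0,0,0.15,-0.5,0, 0,0,0.15,-0.75,0, 0,0,0.15,-0.95,0, 0,0,0.15,-0.95,0, 0,0,0.15,-0.95,0]'
python3 lookw.py w7 .54 -.1 1.71
```

```text
time: 12.7
ee_pos: [0.6, -0.1363, 0.0613]
orientation: [3.141, 0.001, 1.675]
contact_force: [-0.8, 0.6, 0.1]
grip_width: 0.0002
grasp_force: 0.0
time: 13.4
ee_pos: [0.6308, -0.1327, 0.2516]
orientation: [3.139, 0.001, 1.675]
contact_force: [-0.9, 0.1, -0.8]
grip_width: -0.0
grasp_force: 0.0
(array([ 0.54030537, -0.1012575 ,  1.71268916]), np.float64(0.3777238656120366), np.int64(14533)) [ 0.63077064 -0.13269698  0.25157553]
along -0.05348375628034614 lat(+x) -0.0002719546948060316
along -0.2033882377168516 lat(+x) 0.005080282711398878
[[200.38577264  33.12881233]
 [251.37945372  33.05607213]
 [218.95403459  25.34565897]]
```

```bash
python3 -m jog '[0,0,0,0.25,0, 0,0,0,0.5,0, 0,0,0,0.75,0, 0,0,0,0.96,0, 0,0,0,0.96,0, 0,0,-0.05,0.96,0, 0,0,-0.1,0.96,0, 0,0,-0.15,0.96,0, 0,0,-0.18,0.96,0, 0,0,-0.205,0.96,0, 0,0,-0.205,0.96,0]'
python3 -m jog '[0,0,0.1,0,0, 0,0,0.2,-0.25,0, 0,0,0.2,-0.5,0, 0,0,0.2,-0.75,0, 0,0,0.2,-0.95,0, 0,0,0.2,-0.95,0, 0,0,0.2,-0.95,0]'
python3 lookw.py w8 .54 -.1 1.71
```

```text
time: 14.55
ee_pos: [0.589, -0.1375, 0.0593]
orientation: [3.141, 0.001, 1.675]
contact_force: [0.5, 0.3, -0.2]
grip_width: 0.0002
grasp_force: 0.0
time: 15.25
ee_pos: [0.6299, -0.1328, 0.2496]
orientation: [3.139, 0.001, 1.675]
contact_force: [-0.5, 0.5, -1.3]
grip_width: 0.0003
grasp_force: 0.0
(array([ 0.54019506, -0.10135814,  1.71302278]), np.float64(0.4046136554562812), np.int64(14649)) [ 0.62988253 -0.13275354  0.24964007]
along -0.05357303597897084 lat(+x) -0.00041731180747883745
along -0.20347572345042836 lat(+x) 0.004984936690557452
[[200.62333364  32.58684509]
 [251.90534772  32.52013166]
 [219.32890915  24.7193475 ]]
```

```bash
python3 -m jog '[0,0,0,0.25,0, 0,0,0,0.5,0, 0,0,0,0.75,0, 0,0,0,1,0, 0,0,0,1,0, 0,0,0,1,0]'
python3 -m jog '[0,0,0,0.1,0, 0,0,-0.05,0.1,0, 0,0,-0.1,0.1,0, 0,0,-0.13,0.1,0, 0,0,-0.145,0.1,0, 0,0,-0.16,0.1,0]'
python3 -m jog '[0,0,0,0,0]'
python3 -m jog '[0,0,0.1,0,0, 0,0,0.2,-0.25,0, 0,0,0.2,-0.5,0, 0,0,0.2,-0.75,0, 0,0,0.2,-0.98,0, 0,0,0.2,-0.98,0, 0,0,0.2,-0.98,0]'
python3 lookw.py w9 .54 -.1 1.71
```

```text
time: 15.9
ee_pos: [0.6282, -0.1326, 0.048]
orientation: [-3.139, -0.001, 1.675]
contact_force: [0.7, 0.0, 1.5]
grip_width: 0.0001
grasp_force: 0.0
time: 16.5
ee_pos: [0.5988, -0.1368, 0.0304]
orientation: [3.138, 0.001, 1.675]
contact_force: [4.4, -0.5, 4.8]
grip_width: 0.0003
grasp_force: 2.9
time: 16.6
ee_pos: [0.5986, -0.1366, 0.0301]
orientation: [3.138, 0.001, 1.675]
contact_force: [3.3, -0.4, 4.7]
grip_width: -0.0002
grasp_force: 2.4
time: 17.3
ee_pos: [0.6374, -0.1318, 0.2256]
orientation: [3.14, 0.0, 1.675]
contact_force: [-0.9, -0.0, -0.5]
grip_width: -0.0
grasp_force: 0.0
(array([ 0.53724298, -0.10082927,  1.68780675]), np.float64(0.5038219387407319), np.int64(17016)) [ 0.63740649 -0.13183603  0.22559375]
along -0.05268993336865852 lat(+x) -0.0014060660038474183
along -0.20268117451231035 lat(+x) 0.0002149152381431739
[[183.95046937  25.31356173]
 [239.00835814  25.23139552]
 [202.72445463  16.19559408]]
```

```bash
python3 go.py .5508 -.2174 .2 1.677
python3 -m jog '[0.5,-0.2,-0.2,0,0, 0.5,-0.38,-0.4,0,0, 0.5,-0.38,-0.48,0,0, 0.5,-0.38,-0.48,0.25,0, 0.5,-0.38,-0.48,0.5,0, 0.5,-0.38,-0.48,0.75,0, 0.5,-0.38,-0.48,0.9,0, 0.5,-0.38,-0.48,0.9,0, 0.5,-0.38,-0.48,0.9,0]'
python3 go.py .5508 -.2174 .032 1.677
```

```text
t 17.35 pos [ 0.6366 -0.1319  0.2238] yaw 1.6753 F [-0.2  0.9 -0.9] shift [-0.38  -0.471  0.119] turn -0.003
time: 18.25
ee_pos: [0.5488, -0.2172, 0.044]
orientation: [-3.14, -0.001, 1.675]
contact_force: [0.7, 0.1, 1.2]
grip_width: 0.0429
grasp_force: 0.0
t 18.25 pos [ 0.5488 -0.2172  0.044 ] yaw 1.6755 F [0.7 0.1 1.2] shift [-0.002  0.01   0.06 ] turn -0.003
```

```bash
python3 -m jog '[0.5,0,0.012,0.06,0, 0.5,0.05,0.012,0.06,0, 0.5,0.1,0.012,0.06,0, 0.5,0.15,0.012,0.06,0, 0.5,0.19,0.012,0.06,0, 0.5,0.23,0.012,0.06,0, 0.5,0.27,0.012,0.06,0, 0.5,0.31,0.012,0.06,0, 0.5,0.35,0.012,0.06,0, 0.5,0.35,0.012,0.06,0]'
python3 - <<'E'
from h import *
c,o=snap("wrist","w10");s,_=snap("scene","s2")
t=s["image"][150:350,200:400]
cv2.imwrite("pics/m.png",np.hstack([c["image"][:,100:500],cv2.resize(t,(400,480))])[:,:,::-1])
E
```

```text
time: 19.25
ee_pos: [0.5445, -0.1458, 0.0324]
orientation: [-3.141, -0.001, 1.677]
contact_force: [-0.0, -0.3, 0.2]
grip_width: 0.0425
grasp_force: 0.0
```

View pics/m.png

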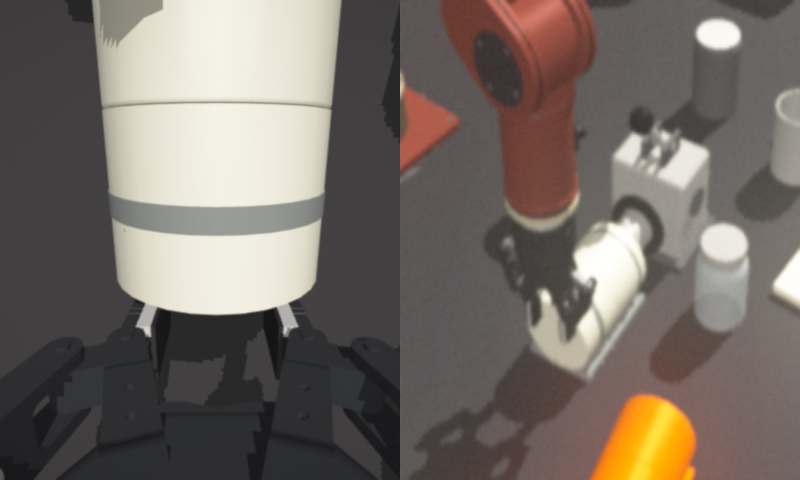

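The wrist view shows the canister centred, with its rear rim at about (316,315) and both fingers just behind it. In the scene view the mouth is close to the spigot tip.

```bash
python3 - <<'E'
from h import *
c=pickle.load(open("w10.pkl","rb"));o=c["o"]
d=np.array([np.cos(1.677),np.sin(1.677)]);n=np.array([d[1],-d[0]])
for u,v,z in((316,315,.1),(202,103,.07),(431,103,.07),(220,290,.06),(413,290,.06)):
    p=hit(c,u,v,z,o)[:2]-[.5243,.0262];print(p@d,p@n)
print((o["ee_pos"][:2]-[.5243,.0262])@d,(o["ee_pos"][:2]-[.5243,.0262])@n)
E
```

```text
-0.1621769532568946 0.0008913810058698448
-0.08710255020139382 -0.04329201737878648
-0.08711420536482654 0.04541414384248554
-0.1712873622508038 -0.04595283518521825
-0.17127614862428514 0.04803682688479805
-0.17317265720240527 0.0018305144370702087
```

```bash
python3 -m jog '[0.5,0.03,0,0,0, 0.5,0.06,0,0,0, 0.5,0.08,0,0,0]'
python3 -m jog '[0.5,0.02,0,0,0, 0.5,0.04,0,0,0, 0.5,0.06,0,0,0]'
python3 -m jog '[0.5,0.03,0,0,0, 0.5,0.06,0,0,0, 0.5,0.09,0,0,0]'
```

```text
time: 19.65
ee_pos: [0.5427, -0.1311, 0.0323]
orientation: [-3.141, -0.0, 1.675]
contact_force: [0.5, -2.3, -1.4]
grip_width: 0.0427
grasp_force: 0.9
time: 19.95
ee_pos: [0.5416, -0.1196, 0.0325]
orientation: [-3.141, -0.0, 1.675]
contact_force: [-0.1, -1.5, -1.3]
grip_width: 0.0427
grasp_force: 0.9
time: 20.25
ee_pos: [0.5397, -0.1014, 0.0325]
orientation: [-3.142, -0.0, 1.675]
contact_force: [-1.2, -1.3, -2.0]
grip_width: 0.0425
grasp_force: 0.9
```

```bash
python3 -m jog '[0.5,0.03,0,0,0, 0.5,0.06,0,0,0, 0.5,0.08,0,0,0, 0.5,0.1,0,0,0]'
python3 -m jog '[0.5,0.015,0,0,0, 0.5,0.03,0,0,0]'
python3 -m jog '[0.5,0.01,0,0,0, 0.5,0.02,0,0,0]'
```

```text
time: 20.65
ee_pos: [0.5375, -0.0838, 0.0326]
orientation: [-3.141, 0.002, 1.674]
contact_force: [-1.3, -7.7, -0.4]
grip_width: 0.0429
grasp_force: 4.2
time: 20.85
ee_pos: [0.5368, -0.078, 0.0326]
orientation: [-3.141, 0.002, 1.674]
contact_force: [-1.0, -8.3, -0.8]
grip_width: 0.0426
grasp_force: 4.1
time: 21.05
ee_pos: [0.5365, -0.0752, 0.0327]
orientation: [-3.141, 0.004, 1.674]
contact_force: [-0.3, -15.9, -0.4]
grip_width: 0.0427
grasp_force: 8.1
```

```bash
python3 -m jog '[0.5,0.01,0,0,0, 0.5,0.015,0,0,0]'
python3 -m jog '[0.5,0.01,0,0,0, 0.5,0.01,0,0,0]'
```

```text
time: 21.25
ee_pos: [0.5365, -0.0752, 0.0329]
orientation: [-3.142, 0.007, 1.672]
contact_force: [-0.1, -22.6, 1.1]
grip_width: 0.0427
grasp_force: 11.3
time: 21.45
ee_pos: [0.5364, -0.0752, 0.0331]
orientation: [3.141, 0.009, 1.671]
contact_force: [1.0, -26.4, -0.3]
grip_width: 0.0429
grasp_force: 12.9
```

```bash
python3 -m jog '[0.5,-0.05,0,0,0, 0.5,-0.1,0,0,0, 0.5,-0.2,0,0,0, 0,-0.2,0,-0.25,0, 0,-0.2,0,-0.5,0, 0,-0.2,0,-0.75,0, 0,-0.1,0,-1,0, 0,0.1,0,-1,0, 0,0.3,0,-1,0, 0,0.3,0,-1,0, 0,0.3,0,-1,0]'
python3 - <<'E'
from h import *
c,o=snap("wrist","w11");print(o["ee_pos"])
h=[.5243-.115*.106*-1*-1,.0262+.1144,1.677]
for n,P in(("ball",[-.055,0,.2]),("seat edge l",[-.055,.048,.052]),("r",[-.055,-.048,.052]),("top",[-.055,0,.1]),("colltop",[-.045,0,.094])):print(n,proj(c,place(np.array([P]),h),o))
E
```

```text
time: 22.55
ee_pos: [0.5299, -0.0061, 0.2327]
orientation: [3.141, -0.0, 1.678]
contact_force: [-0.4, -0.8, 0.4]
grip_width: 0.0002
grasp_force: 0.0
[ 0.52986676 -0.00606837  0.23269592]
ball [[314.43293621 101.27114006]]
seat edge l [[267.01219892 114.87672664]]
r [[363.58836868 115.00795664]]
top [[315.11349855 111.95647926]]
colltop [[315.14116625 100.12205135]]
```

View pics/w11.png

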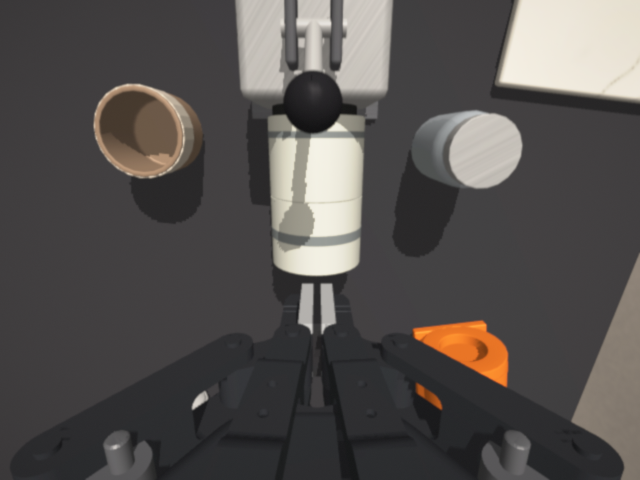

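The view shows the canister seated: its mouth edge at row ≈114 matches the predicted home position, and the collar is flat against the head. The ball is at (313,101), as predicted. Next is the lever.

```bash
python3 -m jog '[0,0.05,-0.01,0.2,0, 0,0.15,-0.01,0.31,0, 0,0.25,-0.01,0.31,0, 0,0.33,-0.01,0.31,0, 0,0.41,-0.01,0.31,0, 0,0.48,-0.01,0.31,0, 0,0.55,-0.01,0.31,0, 0,0.62,-0.01,0.31,0, 0,0.62,-0.01,0.31,0]'
python3 -m jog '[0,0.05,0,0,0, 0,0.1,0,0,0, 0,0.14,0,0,0, 0,0.14,0,0,0]'
python3 -m jog '[0,-0.1,0,0,0, 0,-0.25,0,-0.1,0, 0,-0.45,0,-0.3,0, 0,-0.65,0,-0.4,0, 0,-0.85,0,-0.4,0, 0,-1,0,-0.4,0, 0,-1,0,-0.4,0, 0,-1,0,-0.4,0]'
python3 - <<'E'
from h import *
c,o=snap("wrist","w12");s,_=snap("scene","s3");t,_=snap("top","t3")
cv2.imwrite("pics/f.png",np.hstack([c["image"][0:300,130:530],cv2.resize(s["image"][150:350,200:400],(400,300))])[:,:,::-1])
E
```

```text
time: 23.5
ee_pos: [0.5144, 0.1177, 0.1701]
orientation: [-3.141, -0.001, 1.678]
contact_force: [0.9, 1.2, 0.0]
grip_width: -0.0001
grasp_force: 0.0
time: 23.9
ee_pos: [0.5117, 0.1451, 0.1705]
orientation: [-3.141, -0.001, 1.677]
contact_force: [0.8, 0.0, 0.3]
grip_width: -0.0002
grasp_force: 0.0
time: 24.7
ee_pos: [0.5328, -0.056, 0.2503]
orientation: [-3.141, -0.0, 1.674]
contact_force: [1.4, 0.7, -0.3]
grip_width: -0.0001
grasp_force: 0.0
```

View pics/f.png

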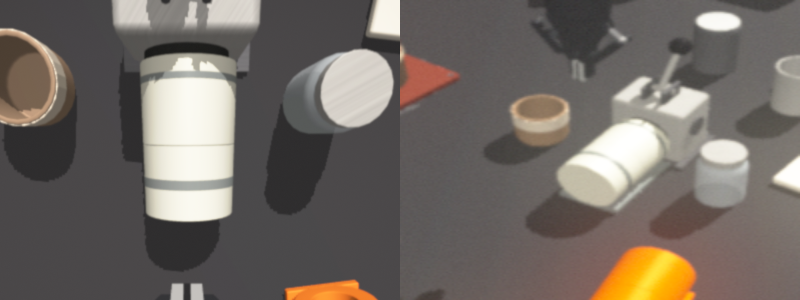

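The lever now leans to the far side, the canister is home against the collar, and the cup and jar have not moved.

```bash
python3 -c "
from cell import *
print(finish_job())"
```

```text
the job is handed in; nothing more can be done
None
```

The canister is pushed fully home on the spigot against the flattened collar, the lever is flipped to its open side, and I handed the job in at about 25 s with the arm clear; no result came back.

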